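# Set the length stop and hold an axle cradle in the jig corner

### The job

Set the length stop first: turn the black knob clockwise until its pointer line meets the index rib on the grey housing. Then bring the white axle cradle flat on the table, long side flush against the fence and end touching the stop, without turning the knob off its mark. Finish while still holding it there with the fingers in one diagonal push, firmly down on the table and against the fence together (about ten newtons each way), so that a colleague can screw it down; leave everything else where it is.

Things in the scene. Friction and masses are not known exactly. Their poses are not given: they have to be found in the camera images.
- table: the steel work table; its top is at height 0 and is what the cradle rests on
- fence: straight aluminium bar 400 long, 20 thick, 35 high, fixed to the table, roughly across in front of the robot. Origin: centre of the bar's underside, table height. Own y runs along the bar (roughly to the robot's left), own x away from the robot. The cradle goes against the robot-side face, plane x = -10. Behind it a 6 high foot flange reaches x = 45.
- gauge: grey fixed housing of the length stop, at the robot side of the fence's left part, axes parallel to the fence's: 100 (x) by 90 (y) by 30 high, centred at x = -85, y = 205 from its origin (on the fence's centre line, table height). Index rib: dark raised line on its top, straight to -x from the knob's axis, 37 to 48 away. Rack cover, 40 high, at x -40 to -10, y 160 to 250.
- knob (a joint): knob angle, rad; 0 = pointer on the index rib, grows clockwise seen from above; starts at -1.3 to -0.5, range -1.6 to 0.4. Stiff (about 0.22 N m); stays where it is left. It drives the stop 10 mm per radian along the fence, clockwise towards the fence's right (-y) end.
- knob_grip (a point): point on the knob's vertical axis, 60 above the table, in the upper part of its bar grip. Own x lies along the bar; the -x end carries the light pointer line. Knob: black disc of radius 34, its top 38 above the table, with an upright bar 44 long, 12 wide, from 38 to 68 above the table.
- stop: small steel block, 26 (x) by 20 (y), its top 35 above the table, close in front of the fence's face, carried by the rack. Origin: its centre at table height; axes parallel to the fence's. The cradle's end goes against its right-hand face, plane y = -10, so the seated cradle's centre is at y = -65. Pushed with over about 20 N it gives way and turns the knob back.
- cradle: white plastic axle cradle, 0.2 to 0.35 kg, loose, slides easily (friction about 0.25): base 70 (x) by 110 (y) by 22 high; upright web 70 (x) by 30 (y) on its middle, 72 high, with a notch in its top, 24 wide (x), floor at 54. Origin: centre of the underside. Starts with x within 0.5 rad of straight ahead. In place its y is along the fence, its centre at x = -45 in the fence's frame.
- offcut: bystander: plain white plastic slab 60 x 90 x 22, loose; origin centre of the underside
- collar: bystander: dark steel ring, 40 outside diameter, 18 high, loose, near the right-hand end of the fence, on the robot side; origin centre of the underside
- axle: bystander: steel rod 16 thick, 240 long, loose, lying beyond the fence; its length is along its own x
- spanner: bystander: steel spanner 180 long, loose, lying on the left
- bowl: bystander: steel bowl, 140 across, 60 high, loose, far left; origin centre of the underside
- cleaner: bystander: white bottle, 66 diameter, 170 tall, standing loose, far right; origin centre of the underside
- tray: bystander: open grey tray 160 x 120 x 40, loose, on the right; origin centre of the underside
There are look-alikes about, which are no part of the job. What is shaped like the cradle but purple or turquoise is not meant.

How it is judged (in metres and radians):
On the way:
1. the knob's pointer is on the index rib (value of joint knob between -0.14 and 0.14 rad), for 0.2 s.
At the end, for the whole second after the job is handed in: Through the last second: knob within 0.14 rad of its index; cradle flat on the table and flush with the fence (each within 2.5 mm, 2 degrees), gap to the stop under 3.5 mm, at rest, the fingers pressing it with over 3 N on the fence and over 7 N on the table (all of step 1 and x of cradle in the frame of fence between -0.0475 and -0.0425 m and y of cradle in the frame of stop between -0.0685 and -0.0625 m and angle between the y axis of cradle and the y axis of fence, either way round below 0.035 rad and angle between cradle's own z axis and vertical below 0.035 rad and height (world z) of cradle below 0.0025 m and contact force between cradle and fence above 3 N and contact force between cradle and table above 7 N and contact force between the fingers and cradle above 4 N and linear speed of cradle below 0.01 m/s); the arm keeps its last pose, push and grip.
It fails at once if a bystander is shifted by more than 30 mm (distance of any of offcut, collar, axle, spanner, bowl, cleaner, tray from where it was at the start of the episode above 0.03 m).
It also fails if it takes over 61 s, if anything falls off the work surface, if the arm or the gripper's body presses on something with over 40 N, if the wrist force passes 120 N, or if a joint passes its speed limit or range.

### The arm

A 6-joint arm with a two-finger parallel gripper is mounted at the origin on the work surface. World frame = base frame: x ahead of the robot, y to its left, z up, the work surface at z = 0. Lengths are in m, angles in degrees, forces in N, time in s.
With the tool pointing down it reaches from about 0.4 to 0.825 m from the base axis. Payload 7 kg.
Tool frame: the origin (TCP) lies midway between the tips of the shut fingers; the grasp point (between the pads) lies 19 mm behind it; z points along the fingers, y is the direction in which the jaws open and shut (so a half turn about z gives the same grasp; the last joint's range is limited). The gripper opens to 88 mm and grips with 3 to 60 N. Pads are 19 mm wide; open, the fingers measure 130 mm over their backs; the gripper's body (78 mm by 193 mm) begins 47 mm behind the grasp point.
Start: joints at [92.195, 20.546, 0.682, 0, -70.136, -16.507], TCP at [0.167, 0.654, 0.227] pointing down, gripper open.
Joint ranges: [-176.03, 176.03], [-82.01, 121.73], [-58.28, 71.71], [-173.87, 95.51], [-174.79, -0.11], [-173.66, 173.66]. Speed limits (degrees/s): [136.94, 136.94, 172.46, 180, 180, 180].

### API

Orientations are given as a 3x3 rotation matrix whose columns are the frame's x, y, z axes.
In Python, from rig import robot gives the robot as it stands. Calls block until the motion is done:
- robot.goto(position, orientation): joint-space move of the TCP to a pose.
- robot.servo_line(position, ori=None, speed=0.15): straight line of the TCP; ori=None keeps the orientation; speed is the mean speed in m/s.
- robot.movej(angles): joint-space move.
- robot.move_gripper(opening): opening from 0.0 (shut) to 1.0 (fully open); the grip force is fixed at half the most; returns when the fingers have stopped.
- robot.dwell(seconds).
- robot.ik(position, orientation): joint angles nearest the present ones, or None.
- robot.grab_frame(name): name is "side" or "top" or "wrist"; returns (picture, depth): 480x640x3 uint8, red, green, blue; 480x640 float32, m along the optical axis (not along the pixel's ray), 0 where there is no reading.
- robot.camera_info(name): a dict with "vfov" (degrees; the focal length in pixels is half the picture's height over the tangent of half this angle, whatever the lens; pixels are square), "cx", "cy" (the principal point, pixels), "view" (4x4, takes a point from world to camera coordinates); the wrist camera has in their place "T_tool_cam" (4x4, takes a point from camera to tool coordinates, whose origin is the TCP and whose axes are the flange's). Camera axes: x right, y down, z forward; pixel columns grow to the right and rows downward; lengths in m; the calibration is good to about 2 mm. A picture is of the moment at which its call begins: read the wrist's pose just before it. camera_info takes no time and is no camera call.
A pose or a line that the arm cannot do raises robot.Unreachable and nothing moves.
- robot.job_done(): hands the job in, once; it reports no verdict.
Readings, each from a call of its own:
- robot.read_t(): time.
- robot.read_qpos(): joint angles.
- robot.read_qvel(): joint speeds.
- robot.read_effort(): joint torques, N m.
- robot.read_position(): TCP position.
- robot.read_tcp_rot(): TCP orientation.
- robot.read_force(): force on the tool from outside, world axes, zero at the start.
- robot.read_ft_torque(): the same for the moment, N m.
- robot.read_grip_width(): opening from 0.0 (shut) to 1.0 (fully open).
Only numpy, scipy, OpenCV 4.12 (cv2) and the standard library are available. Lean on these libraries where they do the work, as an engineer would, in place of code of your own. Each camera call takes 0.05 s, during which the arm holds its last target.

## Working session

There is one attempt and no reset: what is moved stays moved. The work goes in short steps, each a Python script; the robot and the scene stay as the last script left them, time stands still between calls to the robot, and variables do not carry over. Pictures are saved under pics/ and viewed, and the job is handed in when it is done.

```bash
ls; mkdir -p pics; python3 - <<'E'
from rig import robot
import cv2,numpy as np
for n in ("top","side"):
    im,d=robot.grab_frame(n); cv2.imwrite(f"pics/{n}0.png",im[:,:,::-1]); np.savez(f"{n}0.npz",im=im,d=d)
    print(n,robot.camera_info(n))
print(robot.camera_info("wrist")); print(robot.read_t(),robot.read_tcp_rot())
E
```

```text
pics
top {'vfov': 46.23503287693932, 'cx': 315.77593792693096, 'cy': 231.54193719762614, 'view': array([[-0.01257018, -0.99991984,  0.00151556,  0.00472546],
       [-0.97292835,  0.01188104, -0.23080135,  0.56838423],
       [ 0.23076484, -0.00437575, -0.97299971,  1.1992705 ],
       [ 0.        ,  0.        ,  0.        ,  1.        ]])}
side {'vfov': 48.38785248066768, 'cx': 319.5188122617547, 'cy': 246.22946442926818, 'view': array([[ 0.98940891, -0.14407175,  0.01770152, -0.5383177 ],
       [-0.09714617, -0.747839  , -0.65673393,  0.09192397],
       [ 0.10785469,  0.64805876, -0.75391459,  1.14289594],
       [ 0.        ,  0.        ,  0.        ,  1.        ]])}
{'vfov': 68.71748581492622, 'cx': 312.06893134328027, 'cy': 242.0618114461785, 'T_tool_cam': array([[-8.72457899e-04, -9.69568383e-01, -2.44819095e-01,
         6.57045006e-02],
       [ 9.99999619e-01, -8.44017819e-04, -2.21079874e-04,
         1.36545265e-05],
       [ 7.72037808e-06, -2.44819194e-01,  9.69568751e-01,
        -1.58260288e-01],
       [ 0.00000000e+00,  0.00000000e+00,  0.00000000e+00,
         1.00000000e+00]])}
0.1 [[ 9.68939341e-01 -2.47298407e-01 -2.26753572e-04]
 [-2.47298469e-01 -9.68938239e-01 -1.46861278e-03]
 [ 1.43475395e-04  1.47907251e-03 -9.99998896e-01]]
```

View pics/top0.png

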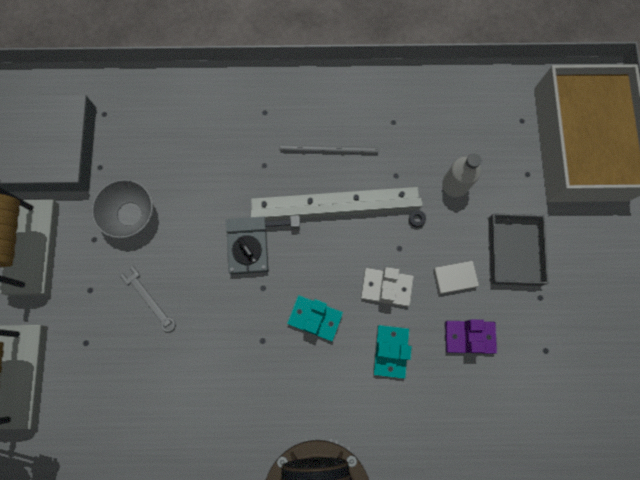

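View pics/side0.png

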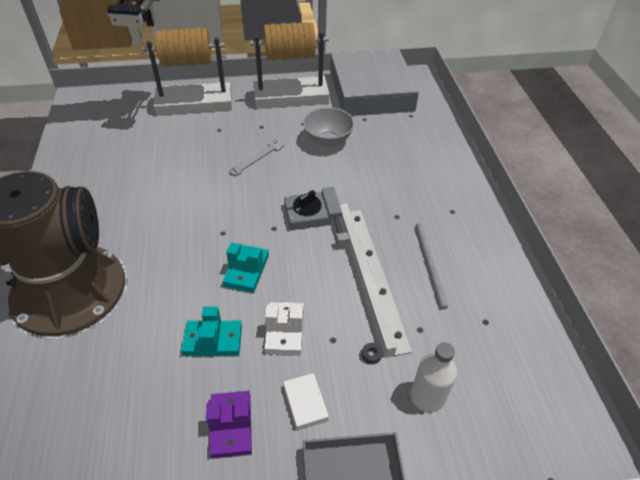

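The white cradle is at top (387,287) and side (285,328), with a web and notch. The other candidates are the plain offcut slab at (456,278), turquoise cradles at (316,318) and (392,352), and a purple one at (470,336). Only the white one with a web fits the description. I'll enlarge it to confirm, and measure with depth.

```bash
cat > h.py <<'E'
import numpy as np,cv2
from rig import robot
def K(ci): return 240/np.tan(np.radians(ci['vfov'])/2),ci['cx'],ci['cy']
def cloud(n,d,pose=None):
    ci=robot.camera_info(n); f,cx,cy=K(ci)
    v,u=np.mgrid[0:480,0:640]
    P=np.stack([(u-cx)/f*d,(v-cy)/f*d,d],-1)
    if n=='wrist':
        p,R=pose; T=ci['T_tool_cam']; P=P@T[:3,:3].T+T[:3,3]; return P@R.T+p
    V=ci['view']; return (P-V[:3,3])@V[:3,:3]
def wsnap():
    p=np.array(robot.read_position());R=np.array(robot.read_tcp_rot())
    im,d=robot.grab_frame('wrist'); return im,cloud('wrist',d,(p,R)),d
E
python3 - <<'E'
from h import *
for n in("top","side"):
    z=np.load(n+"0.npz"); im,d=z['im'],z['d']; W=cloud(n,d); W[d==0]=np.nan
    c=(slice(200,380),slice(200,500)) if n=='top' else (slice(170,390),slice(220,420))
    cr=cv2.resize(im[c],None,fx=2.5,fy=2.5,interpolation=cv2.INTER_CUBIC)
    cv2.imwrite(f"pics/{n}crop.png",cr[:,:,::-1])
    pts=dict(top=[(387,287),(250,250),(258,210),(415,195),(295,222),(200,350),(456,278),(415,219)],side=[(285,345),(310,205),(350,215),(400,345),(284,311)])[n]
    for u,v in pts: print(n,u,v,np.round(W[v,u],4))
    # white cradle mask
    hsv=cv2.cvtColor(im,cv2.COLOR_RGB2HSV)
    m=(W[...,2]>.016)&(W[...,2]<.03)&(hsv[...,1]<40)&(W[...,0]>.2)&(W[...,0]<.48)&(abs(W[...,1])<.35)
    num,l,s,ce=cv2.connectedComponentsWithStats(m.astype(np.uint8))
    for i in range(1,num):
        if s[i,4]>150:
            P=W[l==i]; print(n,s[i],ce[i],P.mean(0), cv2.minAreaRect(P[:,:2].astype(np.float32)*1000))
    # fence top
    m=(W[...,2]>.029)&(W[...,2]<.042)&(W[...,0]>.45)&(W[...,0]<.68)&(W[...,1]<.17)&(W[...,1]>-.4)
    P=W[m]; print('fence',len(P),cv2.minAreaRect(P[:,:2].astype(np.float32)*1000),P[:,2].mean())
E
```

```text
top 387 287 [ 0.4429 -0.1592  0.053 ]
top 250 250 [0.5282 0.1453 0.0646]
top 258 210 [0.6295 0.1317 0.0334]
top 415 195 [ 0.6693 -0.2414  0.0082]
top 295 222 [0.599  0.0454 0.0358]
top 200 350 [0.3123 0.2623 0.0004]
top 456 278 [ 0.4656 -0.3217  0.0233]
top 415 219 [ 0.6128 -0.2403 -0.003 ]
top [361 273  22  28 480] [371.51458333 285.94791667] [ 0.44990289 -0.12801481  0.02224831] ((451.32611083984375, -128.0229949951172), (40.79507827758789, 63.83877182006836), 80.33234405517578)
top [387 273  26  33 477] [402.85324948 289.360587  ] [ 0.44121065 -0.19909436  0.0224048 ] ((443.34710693359375, -192.57810974121094), (49.301307678222656, 70.99017333984375), 79.7499771118164)
top [435 272  35  21 583] [451.8593482  280.89536878] [ 0.45919477 -0.31206506  0.02226359] ((456.60614013671875, -312.15069580078125), (46.7447395324707, 75.56764221191406), 0.30958712100982666)
fence 2599 ((565.7396850585938, -94.48150634765625), (226.92808532714844, 528.6448364257812), 0.1937023252248764) 0.035534576861978244
side 285 345 [ 0.4452 -0.2104  0.0214]
side 310 205 [0.5425 0.1511 0.0371]
side 350 215 [0.6314 0.1074 0.0359]
side 400 345 [ 0.6723 -0.2307  0.004 ]
side 284 311 [ 0.4502 -0.1519  0.0517]
side [265 329  37  24 780] [283.04487179 340.16282051] [ 0.44253323 -0.19977621  0.02256773] ((442.5149230957031, -199.60455322265625), (45.40993118286133, 70.03411865234375), 79.8727798461914)
side [283 375  30  40 807] [298.33828996 394.10904585] [ 0.45879937 -0.31548716  0.0223747 ] ((456.7337341308594, -314.89031982421875), (46.557212829589844, 70.20406341552734), 0.48186442255973816)
fence 2530 ((549.0809326171875, -104.77023315429688), (210.84805297851562, 555.5782470703125), 5.373972415924072) 0.03531140631409163
```

View pics/topcrop.png

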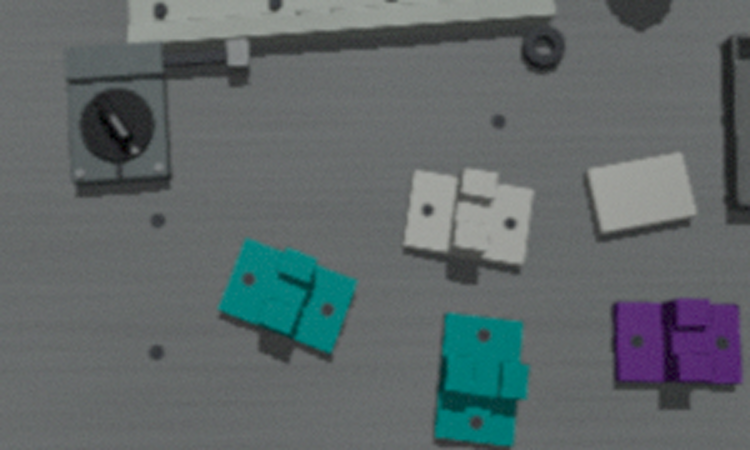

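The crop confirms it: the white part has a web with a notch and two base flanges. The knob is at about top (247,250), with its light pointer to the lower right of the rib. Next I'll move for one wrist view of the gauge, stop and fence.

```bash
python3 - <<'E'
from h import *
def Rd(a): c,s=np.cos(a),np.sin(a); return np.array([[c,s,0],[s,-c,0],[0,0,-1.]])
for a in (0,np.pi/2,-np.pi/2,np.pi): print(a,robot.ik([0.52,0.04,0.25],Rd(a)))
robot.goto([0.5,0.06,0.25],Rd(0.0)); print(robot.read_t(),robot.read_qpos())
im,W,d=wsnap(); cv2.imwrite("pics/w1.png",im[:,:,::-1]); np.savez("w1.npz",im=im,W=W,d=d)
E
```

```text
0 [ 25.97622447   5.11787426 -16.3888503    0.         -68.49327543
  64.02377553]
1.5707963267948966 [ 25.97622447   5.11787426 -16.3888503    0.         -68.49327543
 154.02377553]
-1.5707963267948966 [ 25.97622447   5.11787426 -16.3888503    0.         -68.49327543
 -25.97622447]
3.141592653589793 [  25.97622447    5.11787426  -16.3888503     0.          -68.49327543
 -115.97622447]
2.525 [ 2.92858507e+01  3.34446269e+00 -1.83535782e+01 -9.93649437e-04
 -6.83064365e+01  6.07552640e+01]
```

View pics/w1.png

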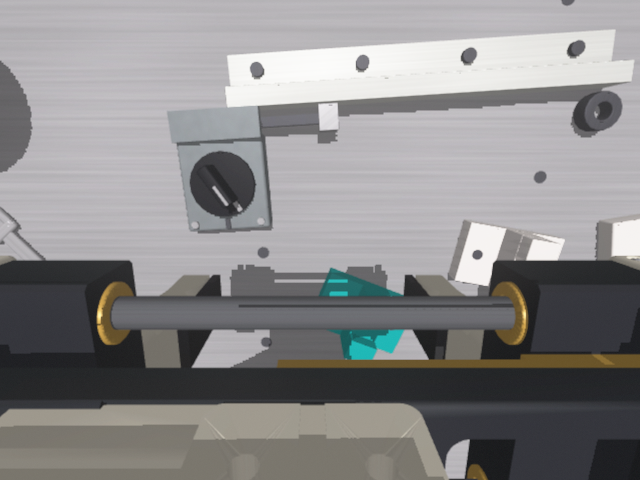

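The wrist view shows the knob at (222,185) with its pointer running to (240,208), the rib at (229,222), the stop at (328,116), the fence, and the collar at (600,110). I'll fit these.

```bash
python3 - <<'E'
from h import *
z=np.load('w1.npz'); im,W=z['im'],z['W']; Z=W[...,2]
ok=(z['d']>0)
up=np.zeros((480,640),bool); up[:255]=1
# fence top
m=ok&up&(Z>.031)&(Z<.039)&(W[...,0]>.57)
l=cv2.connectedComponents(m.astype(np.uint8))[1]
lab=l[85,450]; print(lab, Z[85,450])
P=W[l==lab]; r=cv2.minAreaRect(P[:,:2].astype(np.float32)*1000); print('fence',len(P),r,P[:,2].mean()); print(cv2.boxPoints(r))
# front edge: per y bin min x, for y<0
ys=np.arange(-.25,.03,.01)
e=[]
for y in ys:
    q=P[(abs(P[:,1]-y)<.005)]
    if len(q)>5: e.append((y,np.percentile(q[:,0],3),np.percentile(q[:,0],97)))
e=np.array(e); print(np.polyfit(e[:,0],e[:,1],1),np.polyfit(e[:,0],e[:,2],1))
# stop
q=W[105:130,312:345].reshape(-1,3); q=q[(q[:,2]>.031)&(q[:,2]<.039)]
print('stop',len(q),cv2.minAreaRect(q[:,:2].astype(np.float32)*1000),q[:,2].mean())
# gauge housing top z~.03
m=ok&up&(Z>.027)&(Z<.0325)&(W[...,1]>.08)&(W[...,1]<.25)&(W[...,0]<.62)&(W[...,0]>.42)
q=W[m]; print('housing',len(q),cv2.minAreaRect(q[:,:2].astype(np.float32)*1000))
# disc
m=ok&up&(Z>.0355)&(Z<.0405)&(W[...,1]>.08)&(W[...,1]<.2)&(W[...,0]<.585)&(W[...,0]>.46)
q=W[m]; print('disc',len(q),cv2.minEnclosingCircle(q[:,:2].astype(np.float32)*1000),cv2.minAreaRect(q[:,:2].astype(np.float32)*1000))
m=ok&up&(Z>.06)&(Z<.075)&(W[...,1]>.08)&(W[...,1]<.2)&(W[...,0]<.585)&(W[...,0]>.46)
q=W[m]; print('bar',len(q),cv2.minAreaRect(q[:,:2].astype(np.float32)*1000),q.mean(0)); 
c=q.mean(0)[:2]; s=np.linalg.svd(q[:,:2]-c)[2][0]; print('bar angle',np.degrees(np.arctan2(*s[::-1])))
crop=cv2.resize(im[90:250,150:350],None,fx=4,fy=4,interpolation=cv2.INTER_CUBIC)[:600]
cv2.imwrite('pics/w1c.png',crop[:,:,::-1])
for u,v in[(229,222),(240,208)]: print(W[v,u])
E
```

```text
1 0.03633793087285264
fence 8991 ((631.7947998046875, -53.63200378417969), (23.275232315063477, 400.42120361328125), 3.9640486240386963) 0.035115983649230666
[[ 606.34436  145.2951 ]
 [ 634.02563 -254.16815]
 [ 657.24524 -252.55911]
 [ 629.56396  146.90414]]
[-0.06082408  0.61889029] [-0.06086912  0.63796392]
stop 498 ((601.2560424804688, 44.418128967285156), (23.228485107421875, 20.159618377685547), 0.726761519908905) 0.03517366360044399
housing 4036 ((547.748046875, 139.8013458251953), (125.30912017822266, 121.23550415039062), 3.4060964584350586)
disc 2818 ((553.4771728515625, 156.43971252441406), 52.96890640258789) ((542.8093872070312, 156.1503448486328), (86.55277252197266, 83.86004638671875), 89.97891998291016)
bar 641 ((534.2723388671875, 154.556640625), (43.95650863647461, 12.556488037109375), 34.9224967956543) [0.53498398 0.15383922 0.06759642]
bar angle -145.25174977162374
[0.49339497 0.15102894 0.03224183]
[0.50984224 0.13677513 0.03950717]
```

View pics/w1c.png

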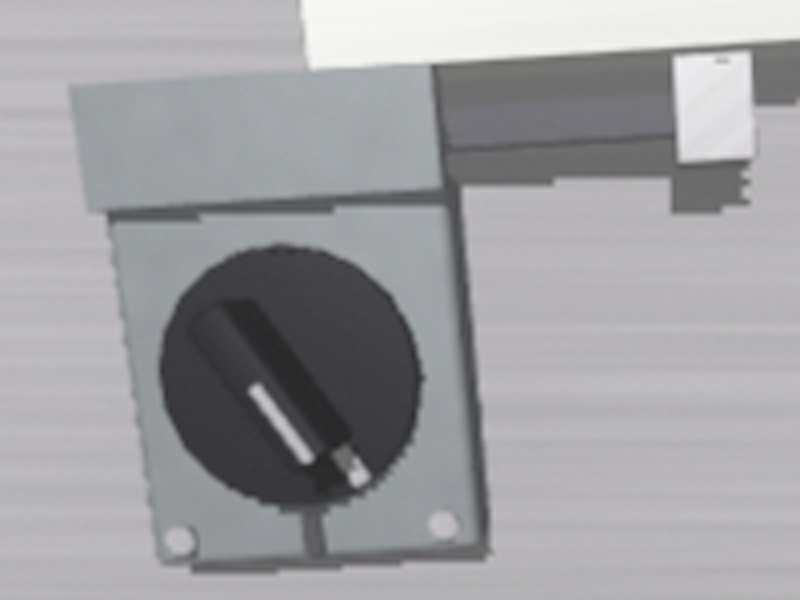

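The pointer is at about -0.55 rad, the fence yaw is 3.5°, and the knob axis is at about (0.534,0.154). Now I'll grasp the bar and turn it.

```bash
cat >> h.py <<'E'
def Rd(a): c,s=np.cos(a),np.sin(a); return np.array([[c,s,0],[s,-c,0],[0,0,-1.]])
E
python3 - <<'E'
from h import *
a=np.radians(34.75); c=[0.5343,0.1543]
robot.move_gripper(0.5)
robot.goto(c+[0.12],Rd(a)); robot.servo_line(c+[0.045],speed=0.08)
print(robot.read_t(),robot.read_force(),robot.read_position())
robot.move_gripper(0.0); print('w',robot.read_grip_width()*88,robot.read_force(),robot.read_ft_torque())
q=np.array(robot.read_qpos()); q0=q.copy()
for k in range(1,5):
    q[5]=q0[5]-(34.75-3.48+0.5)*k/4; robot.movej(q); print(k,robot.read_t(),np.round(robot.read_force(),1),np.round(robot.read_ft_torque(),2))
R=robot.read_tcp_rot(); print(np.degrees(np.arctan2(R[1][0],R[0][0])))
E
```

```text
5.2667 [-0.30094091  0.36322126 -0.1406743 ] [0.53467573 0.15454614 0.04547181]
w 11.884298584455973 [-3.58563752  4.30212955  2.8161041 ] [ 1.35569458  1.2894669  -0.05341461]
1 6.15 [-1.9  1.7  1.5] [ 0.64  0.59 -0.19]
2 6.4083 [-2.2  2.5  3.1] [ 0.99  0.95 -0.24]
3 6.6667 [-3.4  3.8  2.3] [ 1.32  1.2  -0.23]
4 6.925 [-4.   4.6  2.8] [ 1.48  1.28 -0.19]
3.3907325409754763
```

```bash
python3 - <<'E'
from h import *
robot.move_gripper(0.5)
p=robot.read_position(); robot.servo_line([p[0],p[1],0.12],speed=0.12)
robot.goto([0.47,0.04,0.22],Rd(np.radians(3.5)))
im,W,d=wsnap(); print(robot.read_t())
np.savez("w2.npz",im=im,W=W,d=d)
cv2.imwrite("pics/w2.png",im[:,:,::-1])
Z=W[...,2]; ok=d>0; up=np.zeros((480,640),bool); up[:255]=1
m=ok&up&(Z>.06)&(Z<.075)&(W[...,1]>.08)&(W[...,1]<.2)&(W[...,0]<.585)&(W[...,0]>.46)
q=W[m]; print('bar',len(q),cv2.minAreaRect(q[:,:2].astype(np.float32)*1000),q.mean(0)); 
c=q.mean(0)[:2]; s=np.linalg.svd(q[:,:2]-c)[2][0]; print('bar angle',np.degrees(np.arctan2(*s[::-1])))
m=ok&up&(Z>.031)&(Z<.039)&(W[...,0]>.57)
P=W[m]; P=P[(P[:,1]<.02)&(P[:,1]>-.25)]
e=[]
for y in np.arange(-.25,.02,.01):
    t=P[abs(P[:,1]-y)<.005]
    if len(t)>5: e.append((y,np.percentile(t[:,0],3),np.percentile(t[:,0],97)))
e=np.array(e); print(np.polyfit(e[:,0],e[:,1],1),np.polyfit(e[:,0],e[:,2],1),len(e))
q=W[(Z>.031)&(Z<.039)&ok&up&(W[...,1]>.015)&(W[...,1]<.06)&(W[...,0]>.57)&(W[...,0]<.614)]
print('stop',len(q),cv2.minAreaRect(q[:,:2].astype(np.float32)*1000),q[:,1].min(),q[:,1].max())
E
```

```text
9.2
bar 862 ((534.6213989257812, 154.3160400390625), (43.18227005004883, 12.651270866394043), 2.6608572006225586) [0.53493252 0.15327897 0.06740308]
bar angle -176.98368751856034
[-0.06044645  0.61885823] [-0.06147329  0.6376758 ] 26
stop 676 ((601.5462646484375, 38.109439849853516), (25.641632080078125, 19.1558837890625), 3.4082224369049072) 0.0278717579143328 0.04843263328640737
```

View pics/w2.png

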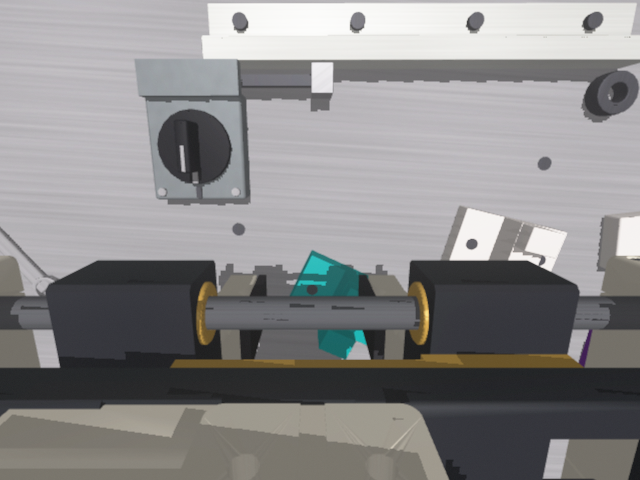

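The bar now sits at 3.0° against a fence yaw of 3.5°, so the knob is within 0.01 rad of its mark. The stop moved from y=44.4 to 38.1 mm, as expected. Next is a closer wrist view of the white cradle.

```bash
python3 - <<'E'
from h import *
robot.goto([0.37,-0.18,0.22],Rd(0.0))
im,W,d=wsnap(); print(robot.read_t(),robot.read_position(),robot.read_force())
np.savez("w3.npz",im=im,W=W,d=d)
cv2.imwrite("pics/w3.png",im[:,:,::-1])
Z=W[...,2]; ok=d>0
hsv=cv2.cvtColor(im,cv2.COLOR_RGB2HSV)
base=ok&(hsv[...,1]<45)&(W[...,1]>-.25)&(W[...,1]<-.07)&(W[...,0]>.38)&(W[...,0]<.52)
for nm,lo,hi in(('flange',.019,.026),('webtop',.066,.078),('notch',.05,.058)):
    q=W[base&(Z>lo)&(Z<hi)]; 
    if len(q)>20: print(nm,len(q),cv2.minAreaRect(q[:,:2].astype(np.float32)*1000),q.mean(0))
E
```

```text
10.2083 [ 0.37090668 -0.17929788  0.21980211] [ 0.30972272  0.47458331 -0.40283652]
flange 5741 ((447.03619384765625, -165.88441467285156), (110.31366729736328, 70.0655746459961), 79.83917999267578) [ 0.44778044 -0.16659809  0.02221734]
webtop 2044 ((447.127685546875, -165.829345703125), (30.117727279663086, 70.12945556640625), 79.81697082519531) [ 0.44857705 -0.16619443  0.0721372 ]
notch 964 ((454.87255859375, -167.33462524414062), (29.96068572998047, 39.883975982666016), 79.85816192626953) [ 0.44729595 -0.16592976  0.05418889]
```

View pics/w3.png

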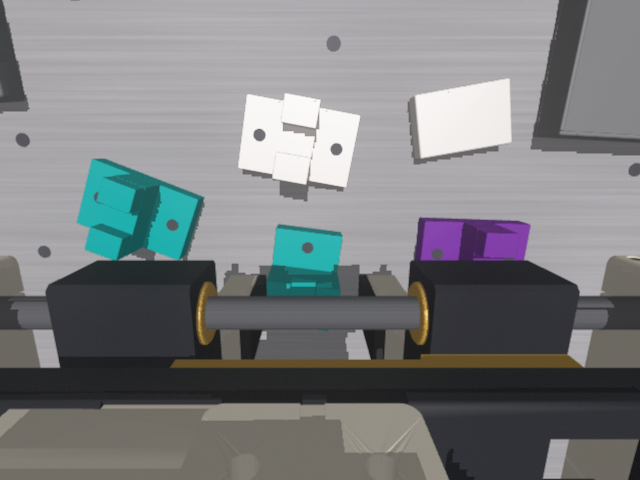

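The white cradle is at (300,140), clearly separate from the turquoise, purple and offcut parts. Its centre is (0.447,-0.166) and its yaw is -10.2°. I'll grasp the web below the notch, lift, and carry it to about 8 mm short of the fence and stop.

```bash
python3 - <<'E'
from h import *
a=np.radians(-10.16); c=[0.4471,-0.1659]
robot.move_gripper(0.6)
robot.goto(c+[0.13],Rd(a)); robot.servo_line(c+[0.028],speed=0.08)
f0=np.array(robot.read_force()); print(robot.read_t(),f0)
robot.move_gripper(0.0); print('w',robot.read_grip_width()*88,robot.read_force())
p=robot.read_position(); robot.servo_line([p[0],p[1],p[2]+.012],speed=0.05)
f=np.array(robot.read_force()); print('lift',f-f0,robot.read_position())
th=np.radians(3.48); cs,sn=np.cos(th),np.sin(th)
n,t=0.5826-.008,-0.0635-.008
tgt=[n*cs-t*sn,n*sn+t*cs]; print(tgt)
robot.servo_line(tgt+[p[2]+.012],Rd(th),speed=0.08)
print(robot.read_t(),robot.read_position(),robot.read_force())
im,W,d=wsnap(); cv2.imwrite("pics/w4.png",im[:,:,::-1]); np.savez("w4.npz",im=im,W=W,d=d)
im,d=robot.grab_frame("side"); cv2.imwrite("pics/s4.png",cv2.resize(im[150:400,200:500],None,fx=2.4,fy=2.4)[:,:,::-1])
E
```

```text
12.625 [0.69889448 0.70642474 0.86312434]
w 29.61665661860091 [-0.86960033  0.69477328  2.82625848]
lift [-0.68443935 -0.46052041 -3.9369447 ] [ 0.44747017 -0.1658327   0.04053103]
[np.float64(0.5778805235899497), np.float64(-0.03648986784582399)]
15.975 [ 0.57768496 -0.03668525  0.04021   ] [-0.5164381  -0.50978195 -2.82402846]
```

View pics/w4.png

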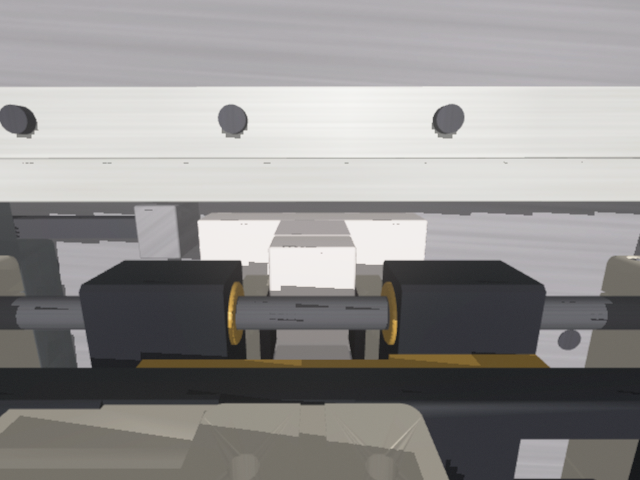

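View pics/s4.png

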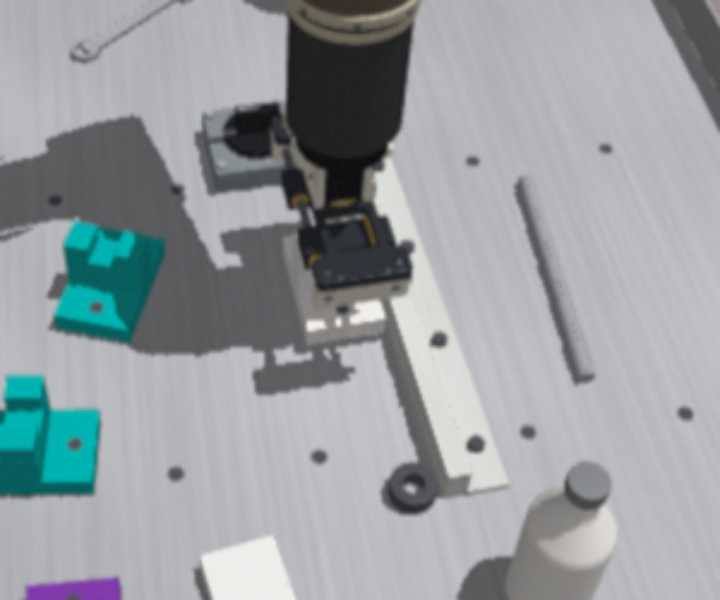

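The cradle hangs level and square beside the stop and fence. Now I'll lower it and make guarded approaches.

```bash
cat >> h.py <<'E'
th=np.radians(3.48); EX=np.array([np.cos(th),np.sin(th),0]); EY=np.array([-np.sin(th),np.cos(th),0]); EZ=np.array([0,0,1.])
def F():
    f=np.mean([robot.read_force() for _ in range(3)],0); return np.array([f@EX,f@EY,f[2]])
def guarded(cmd,dirv,step,nmax,axis,lim,f0,speed=0.02):
    s=np.sign(lim)
    for i in range(nmax):
        cmd=cmd+dirv*step; robot.servo_line(list(cmd),Rd(th),speed=speed); robot.dwell(0.05)
        f=F()-f0
        if f[axis]*s>abs(lim): break
    print(axis,i,'cmd',np.round([cmd@EX,cmd@EY,cmd[2]],4),'f',np.round(f,1),'t',robot.read_t()); return cmd
E
python3 - <<'E'
from h import *
robot.dwell(0.2); f0=F(); print(f0)
p=np.array([0.57788,-0.03649,0.0400]); 
p[2]=.032; robot.servo_line(list(p),speed=.04)
p=guarded(p,-EZ,.0005,14,2,2.5,f0)
p=guarded(p,EZ,.0005,6,2,-0.0 if 0 else -50,f0) if 0 else p
np.save('f0.npy',f0)
p=p+EZ*.0007; robot.servo_line(list(p),speed=.02)
p=guarded(p,EY,.0005,26,1,-4,f0)
p=guarded(p,EX,.0005,26,0,-5,f0)
np.save('cmd.npy',p); print(robot.read_position(),robot.read_grip_width()*88)
E
```

```text
[-0.02026911  0.0824401  -2.70565091]
2 7 cmd [ 0.5746 -0.0715  0.028 ] f [-0.1 -0.7  3.3] t 19.0333
1 18 cmd [ 0.5746 -0.062   0.0287] f [ 0.1 -6.7 -0.1] t 24.9833
0 20 cmd [ 0.5851 -0.062   0.0287] f [-5.4 -3.5  3.2] t 31.2833
[ 0.58567782 -0.02710084  0.02831301] 29.714210067815944
```

```bash
python3 - <<'E'
from h import *
f0=np.load('f0.npy'); p=np.load('cmd.npy')
p=guarded(p,(EX-2*EZ)/3,.0009,12,2,10,f0)
f=F()-f0
if f[0]>-9: p=guarded(p,EX,.0004,8,0,-10,f0)
robot.dwell(.5); print(np.round(F()-f0,1),robot.read_position(),robot.read_t())
np.save('cmd.npy',p)
im,W,d=wsnap(); cv2.imwrite("pics/w5.png",im[:,:,::-1]); np.savez("w5.npz",im=im,W=W,d=d)
im,d=robot.grab_frame("top"); np.savez("top5.npz",im=im,d=d); cv2.imwrite("pics/t5.png",cv2.resize(im[170:320,200:440],None,fx=3.3,fy=3.3,interpolation=cv2.INTER_CUBIC)[:,:,::-1])
Z=W[...,2]; ok=(np.load('w5.npz')['d']>0)
def rep(nm,m):
    q=W[m&ok]
    if len(q)>20: print(nm,len(q),cv2.minAreaRect(q[:,:2].astype(np.float32)*1000),'n',np.percentile(q@EX,[2,98]),'t',np.percentile(q@EY,[1,99]),'z',q[:,2].mean())
t=W@EY; n=W@EX
rep('flange',(Z>.017)&(Z<.027)&(n>.54)&(n<.618)&(t>-.125)&(t<-.0))
rep('web',(Z>.066)&(Z<.078)&(n>.54)&(n<.625)&(t>-.1)&(t<-.03))
rep('stop',(Z>.031)&(Z<.039)&(n<.614)&(t>-.02)&(t<.03)&(n>.57))
rep('fence',(Z>.031)&(Z<.039)&(n>.6)&(n<.66)&(t<-.02))
E
```

```text
2 1 cmd [ 0.5857 -0.062   0.0275] f [-11.3  -1.7  16.1] t 31.8833
[-11.4  -1.6  15.7] [ 0.58569717 -0.02712905  0.02818314] 32.3833
flange 6056 ((584.9003295898438, -27.02359390258789), (67.3695068359375, 110.99954986572266), 3.1796557903289795) n [0.59092087 0.61501907] t [-0.11668893 -0.00779202] z 0.022221793207676744
web 5523 ((597.8919067382812, -26.609960556030273), (46.68750762939453, 37.79867935180664), 3.28104829788208) n [0.57822617 0.61818077] t [-0.08137621 -0.04419818] z 0.0722415535815539
stop 1222 ((606.6463012695312, 38.725772857666016), (12.83139419555664, 20.51477813720703), 1.2969958782196045) n [0.60220638 0.61384011] t [-0.00808321  0.01174935] z 0.03502683133404185
fence 19879 ((633.570556640625, -74.98828125), (20.49559783935547, 186.59490966796875), 3.463488817214966) n [0.61846025 0.63790718] t [-0.20224426 -0.02183151] z 0.035128406793410734
```

View pics/w5.png

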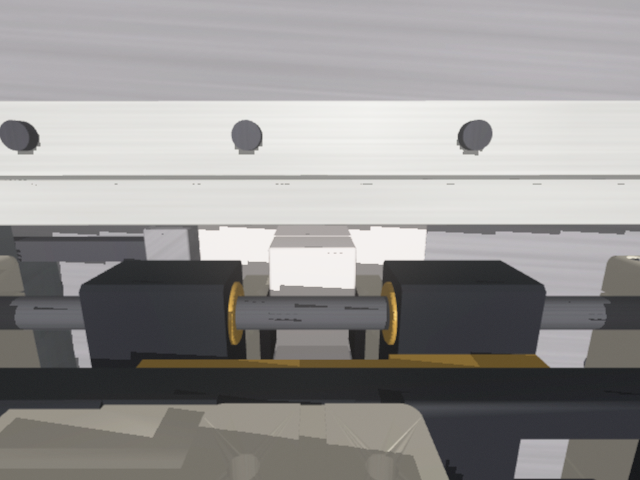

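View pics/t5.png

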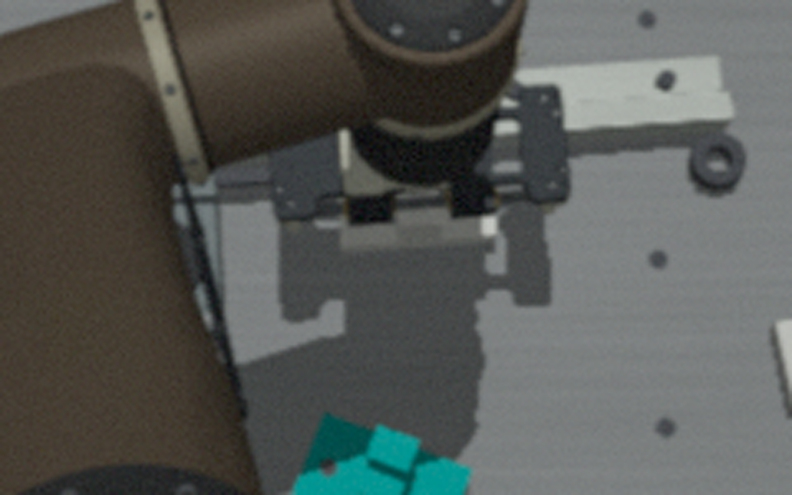

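The cradle's end (t=-0.0078) meets the stop face (t=-0.008), and its front (n=0.618) meets the fence face (n=0.618). The stop has moved by less than 0.5 mm since the knob was set. I'll ease the down force towards 10 N, make a final check and hand in.

```bash
python3 - <<'E'
from h import *
f0=np.load('f0.npy'); p=np.load('cmd.npy')
p=p+EZ*.0003; robot.servo_line(list(p),Rd(th),speed=.02); robot.dwell(.4)
f=F()-f0; print(np.round(f,1),robot.read_position(),robot.read_grip_width()*88)
im,d=robot.grab_frame("side"); W=cloud('side',d)
cv2.imwrite("pics/s6.png",cv2.resize(im[160:400,220:480],None,fx=2.5,fy=2.5,interpolation=cv2.INTER_CUBIC)[:,:,::-1])
E
```

```text
[-10.3  -2.5  13.1] [ 0.58571284 -0.02712232  0.02822851] 29.610440568033894
```

View pics/s6.png

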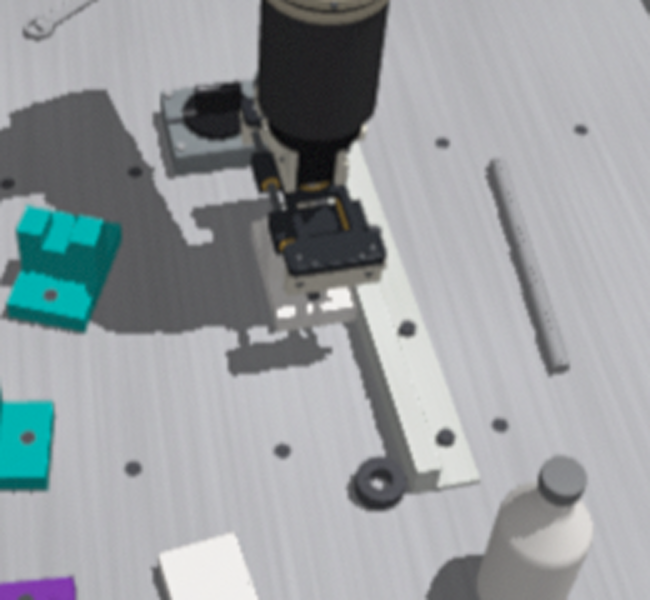

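The cradle lies flat against the fence, with the bystanders in view undisturbed. Measured push is 10.3 N on the fence and 13.1 N down. Handing in.

```bash
python3 - <<'E'
from h import *
robot.job_done(); print(robot.read_t(),np.round(F()-np.load('f0.npy'),1))
E
```

```text
the job is handed in; nothing more can be done
the job is handed in; nothing more can be done
```

I set the length stop and seated the white cradle against the fence and stop. I handed the job in at about 33 s of the 61 s allowed, still gripping the web and pushing diagonally. No verdict is reported on hand-in.

Last checks:
- **Knob:** turned from about -0.55 rad to within about 0.01 rad of the index rib. The arm hid the pointer at the end, so I judged it by the stop's position, which had moved less than 0.5 mm since setting. That is about 0.05 rad at most.
- **Cradle position:** flush with the fence, and the gap to the stop is about 0, both within roughly 1 mm by vision. Its yaw was within 0.3° of the fence, and its flange top at 22.2 mm means it lies flat.
- **Push:** about 10.3 N towards the fence and 13.1 N down, so the down force is a little over the ten asked for. There is also about 2.5 N towards the stop. Table friction may take a few newtons of the fence push.
- **Vision against contact:** fence contact came 2 mm or so further along than my first estimate, within the stated camera calibration. I relied on the contact force.
- **Bystanders:** those visible in the last side view looked undisturbed. I did not measure their positions.

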